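Swing the bench magnifier over the ring

ROBOT

A 6-joint arm with a two-finger parallel gripper is mounted at the origin on the work surface. World frame = base frame: x ahead of the robot, y to its left, z up, the work surface at z = 0. Lengths are in m, angles in rad, forces in N, time in s.
With the tool pointing down it reaches from about 0.225 to 0.875 m from the base axis. Payload 3.4 kg.
Tool frame: the origin (TCP) lies on the centre line of the jaws, within the pads' length; the fingertips stand 17 mm ahead of it and the grasp point (between the pads) lies 2 mm behind it; z points along the fingers, y is the line along which they close (so a half turn about z gives the same grasp; the last joint's range is limited). The gripper opens to 85 mm and grips with 20 to 120 N. Pads are 22 mm wide; open, the fingers measure 114 mm over their backs; the gripper's body (76 mm by 85 mm) begins 54 mm behind the grasp point. The pads swing forward as they close: fully open they stand 13 mm farther back than shut.
Start: joints at [1.142, 0.276, 1.505, -0, 1.361, -0.121], TCP at [0.174, 0.548, 0.248] pointing down, gripper open.
Joint ranges: [-2.89, 2.89], [-0.75, 2.08], [0.22, 2.7], [-1.18, 4.32], [0.11, 2.71], [-2.7, 2.7]. Speed limits (rad/s): [2.57, 2.57, 3.14, 3.14, 3.14, 3.14].

INTERFACE

Orientations are given as a unit quaternion [w, x, y, z].
In Python, from cell import arm gives the robot as it stands.
- The arm moves only by the shell command python3 -m jog 'ROWS' [FORCE]. ROWS is a JSON object of lists of equal length, an entry for each row: "rotation": the turn, a rotation vector about the tool's x, y, z in degrees, a list of three; "slide": the shift along the tool's x, y, z in mm, a list of three; "claw": the finger opening in mm, from 0 to 85.4. In form: {"rotation": [[wx, wy, wz], ...], "slide": [[tx, ty, tz], ...], "claw": [claw, ...]}. A call has 1 to 20 rows; each row is the pose to reach, as a shift and turn from the pose commanded when the call began, along the tool's axes at that moment; what a row does not reach only later rows make up. A row lasts 1/10 s, in which the tool goes at most 50 mm and 8.59 degrees, less where a joint would pass 70% of its speed; a pose out of reach is approached as far as the arm can. A call with a gripper value outside its range is refused whole. The fingers move at their own pace and stop on an object; FORCE is the grip in N (left out, the last holds). Time passes only in rows, so rows that repeat a pose let the fingers close. It gives the time, the measured TCP pose, the force, the opening and the grip force at its end, in the units of the state.
- arm.get_state(): the state, without advancing time (a new reading comes with each control period).
- arm.get_image(name): name is "scene" or "top" or "wrist"; returns a dict with "image" (400x640x3 uint8, blue, green, red), "vfov" (degrees; the focal length in pixels is half the picture's height over the tangent of half this angle, whatever the lens; pixels are square), "cx", "cy" (the principal point, pixels), "rvec" (rotation vector, rad) and "tvec" (3), from world to camera coordinates, as OpenCV has them; the wrist camera has in their place "T_tool_cam" (4x4, takes a point from camera to tool coordinates, whose origin is the TCP and whose axes are the flange's). Camera axes: x right, y down, z forward; pixel columns grow to the right and rows downward; lengths in m; the calibration is good to about 2 mm. A picture is of the moment at which its call begins: read the wrist's pose just before it. There is no depth.
- arm.job_done(): hands the job in; it is judged then, once.
The state is a dict: "clock": time; "joint_pos": joint angles; "joint_velocities": joint speeds; "joint_torque": joint torques, N m; "tool_pos": TCP position; "orientation": TCP orientation; "ft_force": force on the tool from outside, world axes, zero at the start; "torque": the same for the moment, N m; "grip_width": opening from 0.0 (shut) to 1.0 (fully open); "grasp_force": force on a finger pad.
Only numpy, scipy, OpenCV 4.12 (cv2) and the standard library are available. Lean on these libraries where they do the work, as an engineer would, in place of code of your own. Each camera call takes 0.05 s, during which the arm holds its last target. There are 200 camera calls.

TASK

With one finger, gently push the magnifier's arm round on its post until the ring, the one standing upright on the slim post, is under the middle of the lens. Then, leaving the lens there, press the light button on the magnifier's base fully down and let it go. Do not grasp or pinch the magnifier, and leave the three work stands and everything else on the bench where they are.

Things in the scene. Friction and masses are not known exactly. Their poses are not given: they have to be found in the camera images.
- magnifier: The bench magnifier's fixed grey base plate, 110 (x) by 210 (y) by 18 mm, with an upright steel post of 12 mm radius; fixed to the bench. Origin on the bench, under the post's axis; z up. The plate runs from y = -65 to y = +145 mm of its own frame; the light button stands at its y = +100 mm; the arm reaches over the bench on its -y side.
- pivot (a point): The point on the post's upright axis at the arm's mid-height, 148 mm above the bench. The arm turns level about this axis. The hub's top, at 164 mm, is the highest point of the magnifier. The arm is a level aluminium bar 14 mm wide and 18 mm high (139 to 157 mm above the bench), from the hub (radius 19 mm) out to 171 mm from the axis, where the lens rim begins.
- mag_arm (a joint): Angle of the swinging arm (rad). 0: the arm points along the base's own -y; positive is anticlockwise seen from above (towards the base's +x); stops at -1.3 and +1.3. The hinge is stiff (dry friction about 0.35 N m) and stays where it is left: about 3 N moves it, 115 mm from the axis; over 20 N is too rough.
- lens_center (a point): Centre of the round lens at the arm's end, 220 mm from the pivot axis and 148 mm above the bench; clear glass of 40 mm radius in a white rim 14 mm thick, 51 mm outer radius.
- light_button (a joint): Travel of the light button (m): 0 up, 0.006 fully down; it springs back when let go. Fully down takes about 5 N. It counts as pressed beyond 0.004.
- light_button_top (a point): Centre of the top of the round black button, 15 mm radius, in a grey housing on the base plate; pressed straight down.
- ring_stand: Loose work stand: round dark wooden foot (25 mm radius, 20 mm high), slim steel post, and on it an upright finger ring (30 mm across) with a small square stone on top; 89 mm high in all. Origin under the foot's centre.
- ring (a point): Centre of the upright ring, on the stand's axis, 70 mm above the bench. It lies 205 to 235 mm from the pivot axis, so the lens can be brought over it.
- cone_stand: Loose work stand with the same foot and a bare steel cone, 82 mm high in all. Origin under the foot's centre.
- dome_stand: Loose work stand with the same foot and a wide mushroom-like steel dome, 60 mm high in all. Origin under the foot's centre.
- tin: Low aluminium tin, 44 mm across, 34 mm high, under the arm's sweep. Origin under its centre.
- jar: Small jar, 42 mm across, 58 mm high, beyond the stands. Origin under its centre.
- jewel_box: Small blue jewel box, 50 by 50 by 35 mm. Origin under its centre.
- hammer: Hammer lying on the bench, 220 mm long.
- screwdriver: Screwdriver lying on the bench, 160 mm long.
- dish: White ceramic dish, 100 mm across, 30 mm high.
- bottle: White plastic bottle, 60 mm across, 120 mm high. Origin under its centre.
Not all that is in view belongs to the job. What is shaped like the cone_stand but pink is not meant.

How it is judged:
On the way, in this order (a step that is already met when the one before it is completed fails the run):
1. the lens is brought over the ring and stops there (horizontal distance between lens_center and ring below 0.02 m and velocity of joint mag_arm between -0.05 and 0.05 rad/s), for 0.3 s.
2. the light button is pressed while the lens is over the ring (value of joint light_button above 0.004 m and horizontal distance between lens_center and ring below 0.02 m), for 0.05 s.
At the end, for the whole second after the job is handed in: The lens centre is within 20 mm (level distance) of the ring's centre and the arm is at rest; the light button is up again (below 2 mm); the three stands are upright and within 10 mm of where they stood; the other things are within 20 mm of where they were (all of step 1 and value of joint light_button below 0.002 m and distance of each of ring_stand, cone_stand, dome_stand from where it was at the start of the episode below 0.01 m and angle between each of ring_stand, cone_stand, dome_stand's own z axis and vertical below 0.1 rad and distance of each of tin, jar, jewel_box, hammer, screwdriver, dish, bottle from where it was at the start of the episode below 0.02 m); the robot touches nothing.
It fails at once if the magnifier's arm or lens is pushed or gripped with more than 20 N (contact force between mag_arm and anything else above 20 N).
It fails at once if the light button is pressed before the lens is over the ring (value of joint light_button above 0.004 m and horizontal distance between lens_center and ring above 0.03 m).
It fails at once if a work stand is shoved, lifted or tipped (distance of any of ring_stand, cone_stand, dome_stand from where it was at the start of the episode above 0.02 m or angle between any of ring_stand, cone_stand, dome_stand's own z axis and vertical above 0.3 rad).
It fails at once if another thing on the bench is shoved, lifted or knocked over (distance of any of tin, jar, jewel_box, hammer, screwdriver, dish, bottle from where it was at the start of the episode above 0.03 m).
It also fails if it takes over 48 s, if anything falls off the work surface, if the arm or the gripper's body presses on something with over 40 N, if the wrist force passes 120 N, or if a joint passes its speed limit or range.

## Working session

There is one attempt and no reset: what is moved stays moved. The work goes in short steps, Python scripts to look and compute and a shell command to move; the robot and the scene stay as the last step left them, time stands still between calls to the robot, and variables do not carry over. Pictures are saved under pics/ and viewed, at most 10 in all, crops included, and the job is handed in when it is done.

```bash
mkdir -p pics; cat > h.py <<'E'
import cv2,numpy as np,pickle
from cell import arm
def snap(n,tag):
    s=arm.get_state(); d=arm.get_image(n); d['state']=s
    cv2.imwrite(f'pics/{tag}.png',d['image']); pickle.dump(d,open(f'{tag}.pkl','wb')); return d
def cam(d):
    R=cv2.Rodrigues(np.array(d['rvec'],float))[0]; t=np.array(d['tvec'],float).ravel()
    f=200/np.tan(np.radians(d['vfov'])/2); return R,t,f
def ray(tag,u,v,z):
    d=pickle.load(open(tag+'.pkl','rb'));R,t,f=cam(d)
    r=R.T@np.array([(u-d['cx'])/f,(v-d['cy'])/f,1]);c=-R.T@t
    return c+r*(z-c[2])/r[2]
def proj(tag,p):
    d=pickle.load(open(tag+'.pkl','rb'));R,t,f=cam(d)
    q=R@np.array(p)+t; return q[0]/q[2]*f+d['cx'],q[1]/q[2]*f+d['cy']
E
python3 - <<'E'
from h import *
for n in ('top','scene'):
    d=snap(n,n+'0'); R,t,f=cam(d); print(n,-R.T@t,f,d['cx'],d['cy'],[k for k in d])
print(arm.get_state())
E
```

```text
top [ 0.34417422 -0.04096196  1.41274108] 486.26553288369115 316.67542984472533 200.63618790305048 ['image', 'vfov', 'cx', 'cy', 'rvec', 'tvec', 'state']
scene [1.45394017 0.24013703 0.76760708] 469.47117088926365 321.71064561080146 201.97173012851363 ['image', 'vfov', 'cx', 'cy', 'rvec', 'tvec', 'state']
{'clock': 0.1, 'joint_pos': array([ 1.14202284e+00,  2.76546524e-01,  1.50603274e+00, -3.03664684e-05,
        1.36070334e+00, -1.21004745e-01]), 'joint_velocities': array([-0.00077114, -0.00183157, -0.00384089,  0.0005028 , -0.00047862,
        0.00097484]), 'joint_torque': array([ 2.12728184e-03, -4.17701554e+01, -2.46404564e+01, -3.98743587e-04,
        5.87022791e-03, -1.87051782e-06]), 'tool_pos': array([0.17401307, 0.54755833, 0.24750732]), 'orientation': array([-2.15070590e-04,  1.53274551e-01,  9.88183281e-01, -8.17279509e-04]), 'ft_force': array([-0.33988189, -0.1914868 ,  0.11524645]), 'torque': array([ 0.02151441,  0.01104128, -0.03242397]), 'grasp_force': 0.0, 'grip_width': 0.9983098496109316}
```

View pics/top0.png

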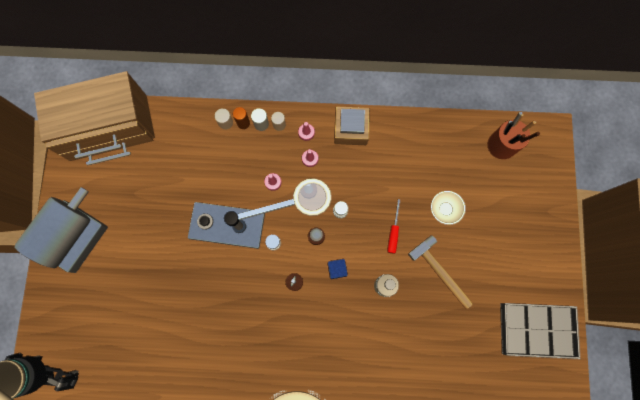

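View pics/scene0.png

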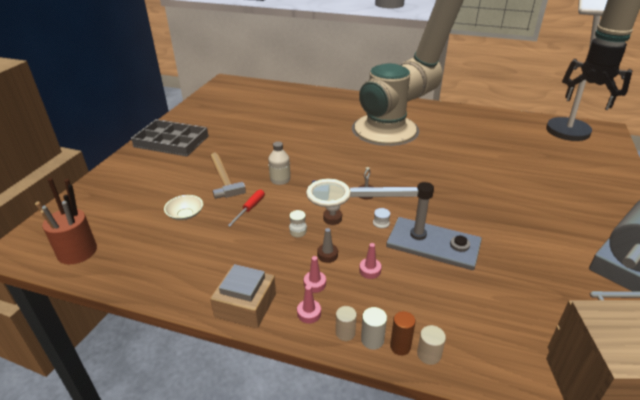

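The top view shows the magnifier base at about (227,225), the post at (232,218), the lens at (312,197) and the button at (205,221). The ring stand looks to be at (294,282) and the dome at (316,236); the third foot is under the lens. I'll zoom in to check.

```bash
python3 - <<'E'
from h import *
a=cv2.imread('pics/top0.png')[165:305,175:365]; b=cv2.imread('pics/scene0.png')[150:275,280:490]
a=cv2.resize(a,(800,590),interpolation=cv2.INTER_CUBIC);b=cv2.resize(b,(800,476),interpolation=cv2.INTER_CUBIC)
cv2.imwrite('pics/ca.png',a);cv2.imwrite('pics/cb.png',b)
print(proj('top0',[0,0,0]),proj('top0',arm.get_state()['tool_pos']),proj('scene0',[0,0,0]))
E
```

```text
(np.float64(296.97197810751527), np.float64(432.4525537198377)) (np.float64(57.527590184274175), np.float64(366.8261545203333)) (np.float64(384.48700080527493), np.float64(128.22277708167564))
```

View pics/ca.png

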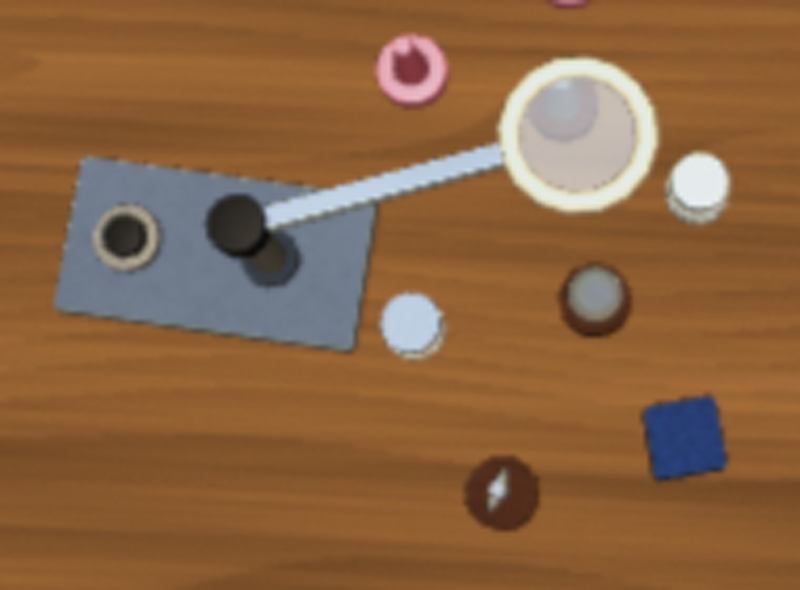

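View pics/cb.png

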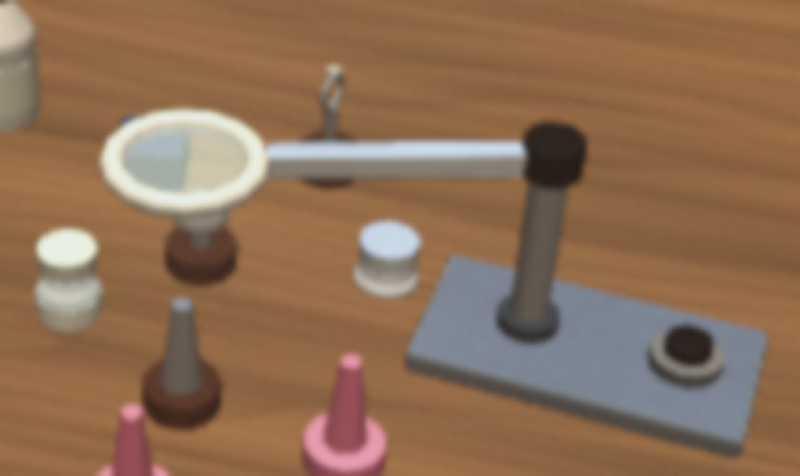

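```bash
cat > m.py <<'E'
from h import *
A=lambda u,v:(175+u*190/800,165+v*140/590)
B=lambda u,v:(280+u*210/800,150+v*125/476)
def T(u,v,z): return ray('top0',*A(u,v),z)
def S(u,v,z): return ray('scene0',*B(u,v),z)
hub=(T(237,225,.164)+S(555,137,.164))/2
if __name__=='__main__':
    np.set_printoptions(precision=4,suppress=True)
    print('hub',T(237,225,.164),S(555,137,.164)); print('lens',T(579,134,.155),S(185,160,.155))
    print('post',T(270,262,.018))
    print('ring foot',T(502,493,.02),S(330,160,.02)); print('stone',T(497,489,.087),S(334,72,.087))
    for z in (.025,.03,.035,.04,.045): print('btn',z,T(125,237,z),S(690,345,z))
    c=[T(u,v,.018) for u,v in((85,157),(377,190),(355,350),(55,308))]; print(np.array(c))
    # pos y direction of base
    d=((c[0]-c[1])+(c[3]-c[2])); d/=np.linalg.norm(d); print('ybase',d, 'btn pred',hub+.1*d)
    print('dome',T(595,295,.06),'cone',S(182,300,.082),'tin',T(411,318,.034),S(390,240,.034),'jar',T(700,180,.058),'box',T(685,437,.035),'pink',T(413,70,.02))
    r=T(502,493,.02); L=T(579,134,.155)
    for n,p in(('ring',r),('lens',L)):
        e=(p-hub)[:2]; print(n,np.hypot(*e),np.degrees(np.arctan2(e[1],e[0])))
E
python3 m.py
```

```text
hub [0.5492 0.1943 0.164 ] [0.5549 0.1957 0.164 ]
lens [ 0.6183 -0.0141  0.155 ] [ 0.6306 -0.0098  0.155 ]
post [0.5485 0.197  0.018 ]
ring foot [0.3991 0.0286 0.02  ] [0.418  0.0347 0.02  ]
stone [0.3988 0.0286 0.087 ] [0.4059 0.0311 0.087 ]
btn 0.025 [0.5602 0.2967 0.025 ] [0.5522 0.2968 0.025 ]
btn 0.03 [0.5594 0.2955 0.03  ] [0.5582 0.2964 0.03  ]
btn 0.035 [0.5587 0.2943 0.035 ] [0.5643 0.296  0.035 ]
btn 0.04 [0.5579 0.2931 0.04  ] [0.5704 0.2956 0.04  ]
btn 0.045 [0.5571 0.2919 0.045 ] [0.5764 0.2953 0.045 ]
[[0.6162 0.3315 0.018 ]
 [0.6021 0.1268 0.018 ]
 [0.4907 0.1343 0.018 ]
 [0.51   0.3418 0.018 ]]
ybase [0.0808 0.9967 0.    ] btn pred [0.5601 0.2947 0.164 ]
dome [ 0.5301 -0.028   0.06  ] cone [0.6707 0.0009 0.082 ] tin [0.5123 0.0959 0.034 ] [0.515  0.0979 0.034 ] jar [ 0.6115 -0.0951  0.058 ] box [ 0.4409 -0.0922  0.035 ] pink [0.6883 0.1072 0.02  ]
ring 0.22601925014880592 -132.59109673240903
lens 0.2194116751581744 -72.42603251597794
```

```bash
python3 -m jog '{"rotation":[[0,0,2],[0,0,5],[0,0,9],[0,0,13],[0,0,17],[0,0,21],[0,0,25],[0,0,29],[0,0,33],[0,0,37],[0,0,41],[0,0,45],[0,0,49],[0,0,52],[0,0,54],[0,0,55],[0,0,55],[0,0,55],[0,0,55]],"slide":[[-20,-10,0],[-50,-27,0],[-90,-48,0],[-131,-69,0],[-172,-91,0],[-213,-113,0],[-254,-135,0],[-295,-157,0],[-336,-178,0],[-377,-200,0],[-418,-222,0],[-459,-244,0],[-500,-265,0],[-535,-284,0],[-560,-297,0],[-573,-304,0],[-573,-304,0],[-573,-304,0],[-573,-304,0]],"claw":[0,0,0,0,0,0,0,0,0,0,0,0,0,0,0,0,0,0,0]}' 20
python3 - <<'E'
from h import *
snap('top','top1'); d=snap('wrist','w1'); print(d['vfov'],d['cx'],d['cy'],d['T_tool_cam'],d['state']['orientation'])
a=cv2.imread('pics/top1.png')[130:290,175:365]; b=d['image'][:,:]
a=cv2.resize(a,None,fx=2.5,fy=2.5); b=b[:,140:465]
cv2.imwrite('pics/c1.png',np.hstack([a,b]))
E
```

```text
clock: 2.0
tool_pos: [0.627, 0.0861, 0.2484]
orientation: [-0.001, 0.592, 0.806, 0.0]
ft_force: [0.0, 0.3, -1.4]
grip_width: 0.002
grasp_force: 0.0
58.74008093452607 320.2785200319714 198.67367539479525 [[ 2.73208777e-04 -9.51077129e-01 -3.08953426e-01  7.96256980e-02]
 [ 9.99999922e-01  3.47566334e-04 -1.85638451e-04 -5.69646822e-04]
 [ 2.83938294e-04 -3.08953351e-01  9.51077150e-01 -1.24920666e-01]
 [ 0.00000000e+00  0.00000000e+00  0.00000000e+00  1.00000000e+00]] [-3.39464816e-04  5.91486009e-01  8.06315182e-01  1.18291748e-04]
```

View pics/c1.png

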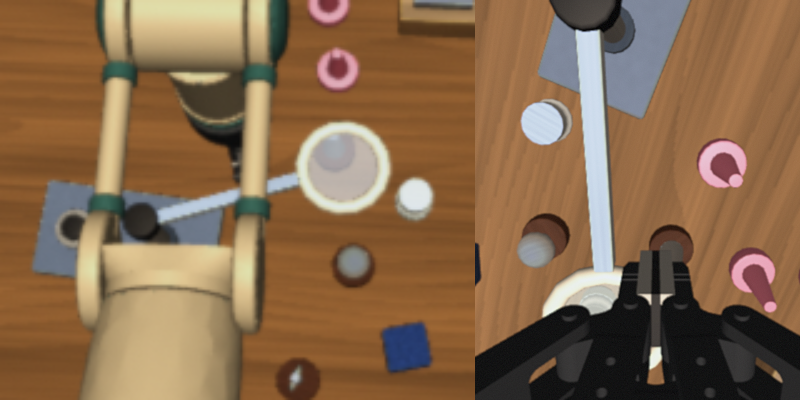

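The wrist picture shows the magnifier arm running from the hub at (265,0) to the lens rim at (266,265). The shut fingers sit to its right at about (320,255), clear of the pink cones. Next I compute the clearance.

```bash
python3 - <<'E'
from h import *
from scipy.spatial.transform import Rotation as Ro
np.set_printoptions(precision=4,suppress=True)
d=pickle.load(open('w1.pkl','rb'));T=d['T_tool_cam'];f=200/np.tan(np.radians(d['vfov'])/2)
s=d['state'];q=s['orientation'];R=Ro.from_quat([q[1],q[2],q[3],q[0]]).as_matrix();p=s['tool_pos']
print(p,R)
for (u,v,z) in ((257,60,.157),(260,140,.157),(266,250,.157),(253,2,.164)):
    r=T[:3,:3]@np.array([(u-d['cx'])/f,(v-d['cy'])/f,1]);o=T[:3,3]
    rw=R@r; k=(z-(p+R@o)[2])/rw[2]; print(o+k*r, p+R@(o+k*r))
E
```

```text
[0.6271 0.0861 0.2486] [[-0.3003  0.9538 -0.0004]
 [ 0.9538  0.3003  0.0006]
 [ 0.0007 -0.0002 -1.    ]]
[ 0.0922 -0.0366  0.0917] [0.5644 0.1631 0.157 ]
[ 0.0468 -0.0373  0.0916] [0.5774 0.1196 0.157 ]
[-0.027  -0.0371  0.0916] [0.5998 0.0493 0.157 ]
[ 0.1202 -0.036   0.0847] [0.5566 0.19   0.164 ]
```

```bash
python3 -m jog '{"rotation":[[0,0,0],[0,0,0],[0,0,0],[0,0,0],[0,0,0],[0,0,0],[0,0,0],[0,0,0],[0,0,0],[0,0,0]],"slide":[[0,0,20],[0,0,45],[0,0,70],[0,0,90],[0,0,97],[0,0,97],[0,-4,97],[0,-8,97],[0,-10,97],[0,-10,97]],"claw":[0,0,0,0,0,0,0,0,0,0]}'
python3 -m jog '{"rotation":[[0,0,0],[0,0,0],[0,0,0],[0,0,0],[0,0,0],[0,0,0],[0,0,0],[0,0,0]],"slide":[[0,-1,0],[0,-2,0],[0,-3,0],[0,-4,0],[0,-5,0],[0,-6,0],[0,-7,0],[0,-7,0]],"claw":[0,0,0,0,0,0,0,0]}'
```

```text
clock: 3.1
tool_pos: [0.6185, 0.0816, 0.1522]
orientation: [0.0, 0.592, 0.806, 0.0]
ft_force: [0.3, 0.0, 0.2]
grip_width: 0.001
grasp_force: 0.0
clock: 3.9
tool_pos: [0.6123, 0.0798, 0.1514]
orientation: [0.0, 0.592, 0.806, 0.0]
ft_force: [1.1, -0.1, -0.3]
grip_width: 0.0
grasp_force: 0.6
```

```bash
python3 - <<'E'
import numpy as np
P=np.array([126,-21])
for a in list(range(2,42,2)):
    r=np.radians(a);R=np.array([[np.cos(r),-np.sin(r)],[np.sin(r),np.cos(r)]]);print(a,np.round(P-R@P,1))
E
```

```text
2 [-0.7 -4.4]
4 [-1.2 -8.8]
6 [ -1.5 -13.3]
8 [ -1.7 -17.7]
10 [ -1.7 -22.2]
12 [ -1.6 -26.7]
14 [ -1.3 -31.1]
16 [ -0.9 -35.5]
18 [ -0.3 -40. ]
20 [  0.4 -44.4]
22 [  1.3 -48.7]
24 [  2.4 -53.1]
26 [  3.5 -57.4]
28 [  4.9 -61.6]
30 [  6.4 -65.8]
32 [  8. -70.]
34 [  9.8 -74. ]
36 [ 11.7 -78.1]
38 [ 13.8 -82. ]
40 [ 16.  -85.9]
```

```bash
python3 -m jog '{"rotation":[[0,0,0],[0,0,1],[0,0,2],[0,0,3],[0,0,4],[0,0,5],[0,0,6],[0,0,7],[0,0,8],[0,0,9],[0,0,10],[0,0,10]],"slide":[[-0.1,-1,0],[-0.3,-2.2,0],[-0.7,-4.4,0],[-0.9,-6.6,0],[-1.2,-8.8,0],[-1.4,-11,0],[-1.5,-13.3,0],[-1.6,-15.5,0],[-1.7,-17.7,0],[-1.7,-20,0],[-1.7,-22.2,0],[-1.7,-22.2,0]],"claw":[0,0,0,0,0,0,0,0,0,0,0,0]}'
```

```text
clock: 5.1
tool_pos: [0.5907, 0.0711, 0.1514]
orientation: [-0.0, 0.66, 0.751, -0.0]
ft_force: [2.0, -1.5, -1.4]
grip_width: 0.004
grasp_force: 0.7
```

```bash
python3 -m jog '{"rotation":[[0,0,2],[0,0,4],[0,0,6],[0,0,8],[0,0,10],[0,0,12],[0,0,14],[0,0,16],[0,0,18],[0,0,20],[0,0,22],[0,0,24],[0,0,26],[0,0,28],[0,0,30],[0,0,32],[0,0,34],[0,0,36],[0,0,36]],"slide":[[-0.7,-4.4,0],[-1.2,-8.8,0],[-1.5,-13.3,0],[-1.7,-17.7,0],[-1.7,-22.2,0],[-1.6,-26.7,0],[-1.3,-31.1,0],[-0.9,-35.5,0],[-0.3,-40,0],[0.4,-44.4,0],[1.3,-48.7,0],[2.4,-53.1,0],[3.5,-57.4,0],[4.9,-61.6,0],[6.4,-65.8,0],[8,-70,0],[9.8,-74,0],[11.7,-78.1,0],[11.7,-78.1,0]],"claw":[0,0,0,0,0,0,0,0,0,0,0,0,0,0,0,0,0,0,0]}'
python3 - <<'E'
from h import *
d=snap('wrist','w2');snap('top','top2');snap('scene','scene2')
a=cv2.imread('pics/top2.png')[165:325,175:365]; a=cv2.resize(a,None,fx=2,fy=2)
b=cv2.imread('pics/scene2.png')[140:275,280:480]; b=cv2.resize(b,(380,256))
w=d['image'][:,110:530]
o=np.zeros((576,800,3),np.uint8);o[:320,:380]=a;o[320:576,:380]=b;o[:400,380:800]=w
cv2.imwrite('pics/c2.png',o)
E
```

```text
clock: 7.0
tool_pos: [0.5111, 0.0727, 0.1514]
orientation: [-0.0, 0.86, 0.51, -0.001]
ft_force: [0.6, -1.5, 0.4]
grip_width: -0.0
grasp_force: 0.2
```

View pics/c2.png

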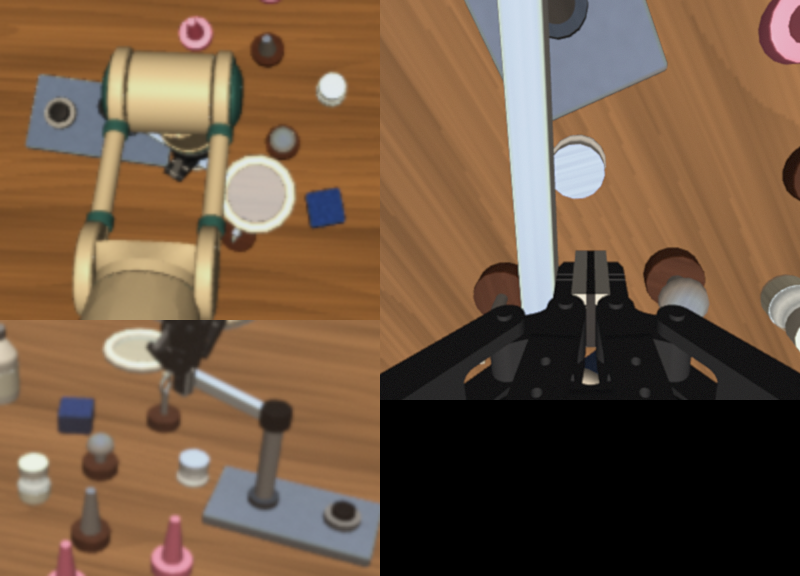

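The lens centre is now at about (257,194) in the top-view panel, which is full-image (303.5,262). The ring foot is still at its old place, peeking out below-left of the rim. I'll compute the remaining angle.

```bash
python3 - <<'E'
from h import *
np.set_printoptions(precision=4,suppress=True)
L1=ray('top0',175+579*.2375,165+134*.2373,.155);L2=ray('top2',175+257/2,165+194/2,.155)
r=ray('top0',294.2,281.9,.02)
for P in ((.549,.195),(.552,.195)):
    for p in(L1,L2,r): e=p[:2]-P; print(p,np.hypot(*e),np.degrees(np.arctan2(e[1],e[0])))
E
```

```text
[ 0.6183 -0.0141  0.155 ] 0.22032981268003798 -71.6670444249828
[0.4456 0.0008 0.155 ] 0.21998373381621228 -118.04031139687243
[0.3993 0.0287 0.02  ] 0.2237279549423124 -131.99021999811492
[ 0.6183 -0.0141  0.155 ] 0.2194046788607514 -72.41072833580294
[0.4456 0.0008 0.155 ] 0.22140984525058785 -118.72553077089768
[0.3993 0.0287 0.02  ] 0.22574597862069556 -132.55616095035637
```

Remaining swing is about 14°.

```bash
python3 -m jog '{"rotation":[[0,0,1.5],[0,0,3],[0,0,5],[0,0,7],[0,0,9],[0,0,10.5],[0,0,12],[0,0,13],[0,0,13.5],[0,0,14],[0,0,14],[0,0,14],[0,0,13],[0,0,11],[0,0,9],[0,0,9],[0,0,9]],"slide":[[-0.5,-3.3,0],[-1,-6.6,0],[-1.4,-11,0],[-1.6,-15.5,0],[-1.7,-20,0],[-1.7,-23.3,0],[-1.6,-26.7,0],[-1.5,-28.9,0],[-1.4,-30,0],[-1.3,-31.1,0],[-1.3,-31.1,0],[-1.3,-31.1,0],[-1,-27,0],[0,-20,0],[0,-5,0],[0,5,0],[0,5,0]],"claw":[0,0,0,0,0,0,0,0,0,0,0,0,0,0,0,0,0]}'
python3 - <<'E'
from h import *
snap('top','top3');d=snap('wrist','w3');print(d['state']['tool_pos'])
a=cv2.imread('pics/top3.png')[165:325,175:365]; a=cv2.resize(a,None,fx=3,fy=3)
cv2.imwrite('pics/c3.png',a)
E
```

```text
clock: 8.85
tool_pos: [0.5181, 0.0704, 0.1512]
orientation: [-0.0, 0.898, 0.441, 0.001]
ft_force: [-0.9, -0.2, -0.3]
grip_width: 0.004
grasp_force: 0.0
[0.51694399 0.0706203  0.15107162]
```

View pics/c3.png

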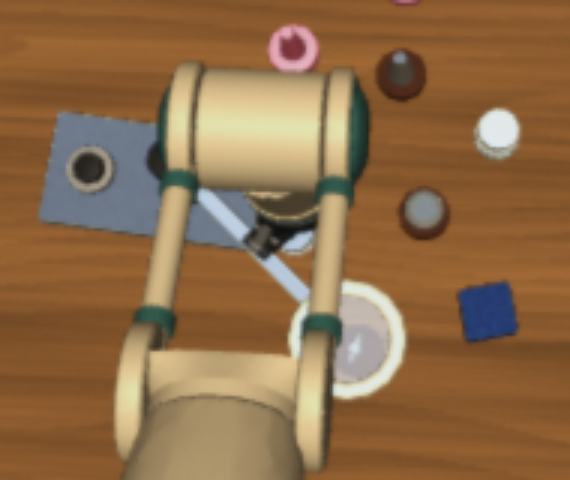

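The lens centre is at about (347,339) in the crop, which is (290.7,278) in the full image, and the ring shows through the glass.

```bash
python3 - <<'E'
from h import *
L=ray('top3',175+347/3,165+339/3,.155);r=ray('top0',294.2,281.9,.02)
e=L[:2]-(.55,.195);print(L,r,L-r,np.hypot(*e),np.degrees(np.arctan2(e[1],e[0])))
from scipy.spatial.transform import Rotation as Ro
s=arm.get_state();q=s['orientation'];R=Ro.from_quat([q[1],q[2],q[3],q[0]]).as_matrix();print(R, s['tool_pos'],s['joint_pos'])
print('to button mm',R.T@(np.array([.5595,.2953,.1])-s['tool_pos'])*1000)
E
```

```text
[0.40339828 0.03153417 0.155     ] [0.39932516 0.02871218 0.02      ] [0.00407312 0.00282199 0.135     ] 0.21957491179097746 -131.8868351712593
[[ 6.11345650e-01  7.91362571e-01 -1.33353304e-03]
 [ 7.91363666e-01 -6.11345212e-01  7.61765023e-04]
 [-2.12416711e-04 -1.52101133e-03 -9.99998821e-01]] [0.51630908 0.0707554  0.15101532] [2.11026458e-03 2.71797408e-01 1.76988290e+00 8.57369675e-04
 1.10124442e+00 6.59481881e-01]
to button mm [ 204.11185753 -103.01699719   51.12871798]
```

Lens is about 5 mm from the ring (radial only), well inside 20 mm. Lift and go above the button.

```bash
python3 -m jog '{"rotation":[[0,0,0],[0,0,0],[0,0,0],[0,0,0],[0,0,-4],[0,0,-8],[0,0,-13],[0,0,-18],[0,0,-23],[0,0,-28],[0,0,-32],[0,0,-34],[0,0,-34],[0,0,-34],[0,0,-34]],"slide":[[0,0,-20],[0,0,-50],[0,0,-80],[0,0,-100],[15,-8,-105],[40,-20,-105],[70,-35,-105],[100,-50,-105],[130,-66,-105],[160,-81,-105],[185,-93,-105],[199,-100,-105],[204,-103,-105],[204,-103,-105],[204,-103,-105]],"claw":[0,0,0,0,0,0,0,0,0,0,0,0,0,0,0]}'
python3 - <<'E'
from h import *
d=snap('wrist','w4')
b=cv2.imread('pics/w4.png')
cv2.imwrite('pics/c4.png',b)
E
```

```text
clock: 10.45
tool_pos: [0.5594, 0.2939, 0.2563]
orientation: [0.0, 0.73, 0.684, -0.0]
ft_force: [-0.1, 0.7, -0.8]
grip_width: 0.001
grasp_force: 0.0
```

View pics/c4.png

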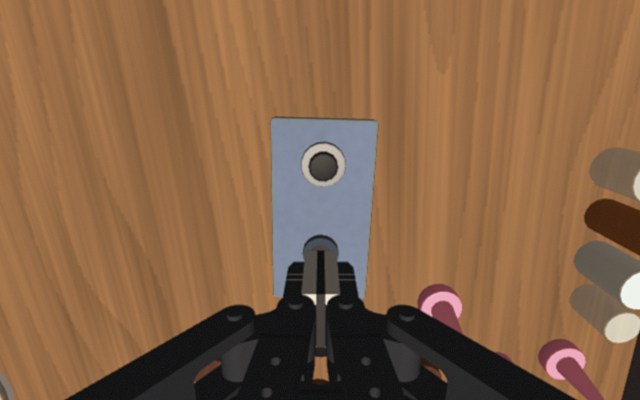

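The wrist view shows the button centre at (322,166), with the fingers on the centre line.

```bash
python3 - <<'E'
from h import *
d=pickle.load(open('w4.pkl','rb'));T=d['T_tool_cam'];f=200/np.tan(np.radians(d['vfov'])/2)
r=T[:3,:3]@np.array([(322-d['cx'])/f,(166-d['cy'])/f,1]);o=T[:3,3]
for z in (.025,.03,.035):
    k=(d['state']['tool_pos'][2]-z-o[2])/r[2]; print((o+k*r)*1000)
E
```

```text
[ -1.21090902   0.9987422  231.31733696]
[-7.94342327e-02  9.75998998e-01  2.26317337e+02]
[  1.05204055   0.95325579 221.31733696]
```

```bash
python3 -m jog '{"rotation":[[0,0,0],[0,0,0],[0,0,0],[0,0,0],[0,0,0],[0,0,0],[0,0,0],[0,0,0],[0,0,0]],"slide":[[0,1,25],[0,1,65],[0,1,105],[0,1,145],[0,1,170],[0,1,185],[0,1,195],[0,1,200],[0,1,200]],"claw":[0,0,0,0,0,0,0,0,0]}'
python3 -m jog '{"rotation":[[0,0,0],[0,0,0],[0,0,0],[0,0,0],[0,0,0],[0,0,0],[0,0,0],[0,0,0]],"slide":[[0,0,1],[0,0,2],[0,0,3],[0,0,4],[0,0,5],[0,0,6],[0,0,7],[0,0,7]],"claw":[0,0,0,0,0,0,0,0]}'
```

```text
clock: 11.4
tool_pos: [0.5607, 0.2942, 0.0566]
orientation: [0.0, 0.729, 0.684, -0.0]
ft_force: [-0.5, -1.1, 1.4]
grip_width: 0.003
grasp_force: 0.8
clock: 12.2
tool_pos: [0.5614, 0.295, 0.0509]
orientation: [0.001, 0.729, 0.684, 0.001]
ft_force: [-2.0, -3.1, 11.4]
grip_width: -0.0
grasp_force: 5.7
```

```bash
python3 -m jog '{"rotation":[[0,0,0],[0,0,0],[0,0,0]],"slide":[[0,0,0.6],[0,0,1],[0,0,1]],"claw":[0,0,0]}'
python3 -m jog '{"rotation":[[0,0,0],[0,0,0],[0,0,0],[0,0,0],[0,0,0]],"slide":[[0,0,-3],[0,0,-5],[0,0,-6],[0,0,-7],[0,0,-7]],"claw":[0,0,0,0,0]}'
```

```text
clock: 12.5
tool_pos: [0.5614, 0.295, 0.0509]
orientation: [0.001, 0.729, 0.684, 0.001]
ft_force: [-3.0, -2.3, 16.1]
grip_width: -0.001
grasp_force: 8.0
clock: 13.0
tool_pos: [0.5611, 0.2952, 0.0552]
orientation: [-0.0, 0.729, 0.684, 0.0]
ft_force: [0.6, -1.1, 2.5]
grip_width: 0.001
grasp_force: 1.2
```

The button reached its hard stop and springs back. Now I retreat upward, off to the side, and check.

```bash
python3 -m jog '{"rotation":[[0,0,0],[0,0,0],[0,0,0],[0,0,0],[0,0,0],[0,0,0],[0,0,0],[0,0,0],[0,0,0],[0,0,0],[0,0,0],[0,0,0],[0,0,0],[0,0,0],[0,0,0]],"slide":[[0,0,-15],[0,0,-40],[0,0,-80],[0,0,-120],[0,0,-160],[0,0,-195],[20,0,-205],[50,0,-205],[90,0,-205],[130,0,-205],[170,0,-205],[190,0,-205],[200,0,-205],[200,0,-205],[200,0,-205]],"claw":[0,0,0,0,0,0,0,0,0,0,0,0,0,0,0]}'
python3 - <<'E'
from h import *
snap('top','top5')
a=cv2.imread('pics/top5.png')[165:305,175:365]
cv2.imwrite('pics/c5.png',cv2.resize(a,(800,590),interpolation=cv2.INTER_CUBIC))
E
```

```text
clock: 14.5
tool_pos: [0.5732, 0.4936, 0.2597]
orientation: [0.0, 0.729, 0.684, -0.001]
ft_force: [-0.2, -0.7, 0.0]
grip_width: -0.002
grasp_force: 0.0
```

View pics/c5.png

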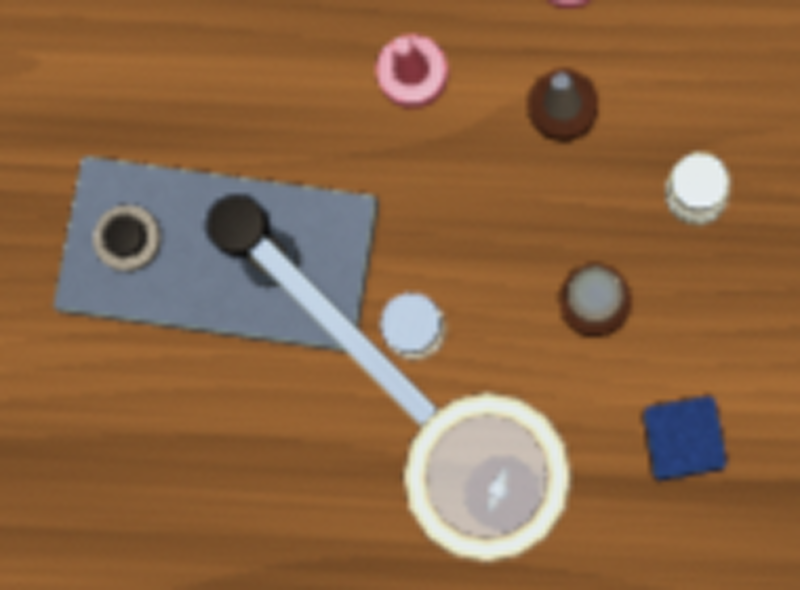

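The lens is still centred at crop (487,476), i.e. full-image (290.7,278). That is about 5 mm from the ring. The button and all other things are where they were.

```bash
python3 -c "
from cell import arm
print(arm.job_done())"
```

```text
the job is handed in; nothing more can be done
None
```

I pushed the magnifier's arm round with one finger until the lens stopped about 5 mm from the ring's centre, pressed the light button to its stop and let it go, then handed the job in; the last picture showed nothing else moved, and no verdict came back.

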